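# Push a sheet blank out over the end of a deburring rest

## Robot

A 6-joint arm with a two-finger parallel gripper is mounted at the origin on a cart in front of the work surface, level with it; the furniture and walls round the work are solid. World frame = base frame: x ahead of the robot, y to its left, z up, the work surface at z = 0. Lengths are in m, angles in rad, forces in N, time in s.
With the tool pointing down it reaches from about 0.35 to 0.725 m from the base axis. Payload 4.3 kg.
Tool frame: the origin (TCP) lies at the very end of the fingers, on their centre line; the grasp point (between the pads) lies 19 mm behind it; y points along the fingers, z is the direction in which the jaws open and shut, and the axes are right-handed (so a half turn about y gives the same grasp; the last joint's range is limited). The gripper opens to 85 mm and grips with 20 to 120 N. Pads are 22 mm wide; open, the fingers measure 114 mm over their backs; the gripper's body (76 mm by 85 mm) begins 54 mm behind the grasp point. The pads swing forward as they close: fully open they stand 13 mm farther back than shut.
Start: joints at [1.022, 0.377, 0.081, 1.274, 0, 1.46], TCP at [0.244, 0.521, 0.231] pointing down, gripper open.
Joint ranges: [-2.72, 2.72], [-0.84, 1.66], [-1.02, 1.22], [-1.77, 2.12], [-1.37, 1.28], [-3.14, 3.14]. Speed limits (rad/s): [2.57, 2.57, 3.14, 3.14, 3.14, 3.14].

## Interface

Orientations are given as a rotation vector (axis times angle).
In Python, from rig import state, read_camera, camera_params, job_done gives the robot as it stands. The module is installed in compiled form; this text tells all that it offers.
- The arm moves only by the tool carry_out, never from a script. Its argument "rows" is text: rows parted by semicolons, each of 5 numbers parted by spaces: the finger opening in mm, from 0 to 85.4, then the shift along the tool's x, y, z in mm, then the turn about the tool's y in units of 6 degrees (1.0 is 6 degrees). In form: jaw dx dy dz spin; .... A call has 1 to 10 rows; each row shifts and turns the commanded pose from where the row before left it, along the tool's axes as they then stand; what a row does not reach is not made up. A row lasts 1/8 s, in which the tool goes at most 62.5 mm and 10.7 degrees, less where a joint would pass 70% of its speed; a pose out of reach is approached as far as the arm can. A call is refused whole if a number of a shift passes 62.5 or a number of a turn 1, either way. A call with a gripper value outside its range is refused whole. The fingers move at their own pace and stop on an object; "grip_force" is the grip in N (left out, the last holds). Time passes only in rows, so rows that do not move let the fingers close. It gives the time, the measured TCP pose, the force and the opening at its end, in the units of the state.
- state(): the state, without advancing time (a new reading comes with each control period).
- read_camera(name): name is "scene" or "side" or "wrist"; returns (picture, depth): 420x560x3 uint8, red, green, blue; 420x560 float32, m along the optical axis (not along the pixel's ray), 0 where there is no reading.
- camera_params(name): a dict with "camera_matrix" (3x3 intrinsics, pixels), "R" (3x3) and "t" (3): a world point X has camera coordinates R X + t. Camera axes: x right, y down, z forward; pixel columns grow to the right and rows downward; lengths in m; the calibration is good to about 2 mm. A picture is of the moment at which its call begins: read the wrist's pose just before it. camera_params takes no time and is no camera call; for the wrist camera it gives the pose at the moment of the call.
- job_done(): hands the job in, once; it reports no verdict.
The state is a dict: "clock": time; "joints": joint angles; "qvel": joint speeds; "joint_efforts": joint torques, N m; "eef_pos": TCP position; "tcp_rot": TCP orientation; "contact_force": force on the tool from outside, world axes, zero at the start; "moment": the same for the moment, N m; "grip_width": finger opening in m.
Only numpy, scipy, OpenCV 4.12 (cv2) and the standard library are available. Lean on these libraries where they do the work, as an engineer would, in place of code of your own. Each camera call takes 0.05 s, during which the arm holds its last target.

## Task

The aluminium blank lies on the grey deburring rest. Without picking it up, push it with the fingertips flat along the ledge until the blue end strip, and only the blue strip, sticks out past the open right-hand end of the ledge, with the blank's long far side square and tight against the back fence, so that its edge can be deburred. Leave it lying there, and leave the other things on the bench where they are.

Things in the scene. Friction and masses are not known exactly. Their poses are not given: they have to be found in the camera images.
- rest: Fixed deburring rest: grey base, flat steel ledge 170 (x) x 340 (y) mm, its top 50 mm above the bench (z = 0). Origin: centre of the underside; x to the far side, y along the ledge to the left, z up; yaw up to 0.12. A dark fence bar runs along the far side: face at x = +70 mm, 15 thick, 14 high above the ledge. The near side (x = -85) and both ends are open.
- ledge_end (a point): Middle of the top edge of the ledge's right-hand open end, at x = 0, y = -170 mm, z = 50 mm in the rest's frame (same axes); the end face is along the rest's x through this point.
- blank: Loose aluminium blank, 95 (x) x 180 (y) x 6 mm, 0.2-0.4 kg, lying on the ledge. Origin: centre of the underside; y along its length to the left, z up. The last 35 mm at its right (-y) end are blue. It starts short of the ledge's right end, 1 to 4 cm off the fence and askew (up to 0.12 rad to the rest). It slides with dry friction (1 to 3 N) and stays where it is left.
- strip_line (a point): Middle of the thin white line on the top of the blank where the blue strip begins, at x = 0, y = -55 mm, z = 6 mm in the blank's frame (same axes). The line runs along the blank's x.
- back_corner_left (a point): Left corner of the blank's long far side, at x = +47.5, y = +90, z = 3 mm in the blank's frame.
- back_corner_right (a point): Right corner of the blank's long far side (blue end), at x = +47.5, y = -90, z = 3 mm in the blank's frame.
- gasket_carton: Brown carton, 100 x 70 x 23 mm, left of the rest; origin at the centre of its underside. Bystander.
- red_screwdriver: Screwdriver with red handle, 240 mm long along its y, 28 mm high, near the front edge of the bench; origin at the underside's centre. Bystander.
- caliper: Steel vernier caliper, 215 mm long along its y, 8 mm high, at the right edge of the bench; origin at the underside's centre. Bystander.
- pliers: Pliers with green handles, 174 mm long along its y, 12 mm high, behind the rest; origin at the underside's centre. Bystander.
- bearing: Ball bearing, 62 mm diameter, 16 mm high, behind the rest to the right; origin at the underside's centre. Bystander.
- brake_cleaner: Spray can, 66 mm diameter, 225 mm high, at the left rear; origin at the underside's centre. Bystander.

How it is judged:
By the outcome, as a careful person would: the job done as asked, in the order asked, and still so for the second after the job is handed in, with the robot touching nothing.
It also fails if it takes over 58 s, if anything falls off the work surface, if the arm or the gripper's body presses on something with over 40 N, if the wrist force passes 120 N, or if a joint passes its speed limit or range.

## Working session

There is one attempt and no reset: what is moved stays moved. The work goes in short steps, Python scripts to look and compute and a tool call to move; the robot and the scene stay as the last step left them, time stands still between calls to the robot, and variables do not carry over. Pictures are saved under pics/ and viewed, and the job is handed in when it is done.

Besides the shell and the picture viewer there is one more tool, called after "Request:" in YAML: its name, and indented under it one key for each argument. carry_out: Moves the arm, as the interface text tells. Its arguments: {"type":"object","properties":{"rows":{"type":"string"},"grip_force":{"type":"number"}},"required":["rows"]}

```bash
mkdir -p pics; python3 - <<'E'
from rig import *
import cv2,numpy as np
s=state()
for k in s: print(k,np.round(s[k],3))
for n in ["scene","side"]:
    p,d=read_camera(n); cv2.imwrite(f"pics/{n}0.png",p[:,:,::-1]); np.savez(f"{n}0.npz",p=p,d=d)
    c=camera_params(n); print(n,c)
E
```

```text
clock 0.0
joints [ 1.022  0.378  0.08   1.274 -0.     1.46 ]
qvel [-0.001  0.001  0.    -0.    -0.001  0.   ]
joint_efforts [-2.0000e-03 -4.6361e+01  2.6987e+01  2.1000e-02 -0.0000e+00 -0.0000e+00]
eef_pos [0.244 0.52  0.23 ]
tcp_rot [-1.545  0.345 -0.344]
contact_force [ 0.444 -0.112 -0.678]
moment [-0.024 -0.014 -0.029]
grip_width 0.085
scene {'camera_matrix': array([[540.44815803,   0.        , 273.760884  ],
       [  0.        , 540.44815803, 206.39372189],
       [  0.        ,   0.        ,   1.        ]]), 'R': array([[ 0.65811917, -0.75259879,  0.02177661],
       [-0.448819  , -0.41536937, -0.79122044],
       [ 0.60451689,  0.51094358, -0.61114318]]), 't': array([-0.36668865,  0.28812931,  1.1375756 ])}
side {'camera_matrix': array([[459.28734175,   0.        , 280.17004383],
       [  0.        , 459.28734175, 210.62459649],
       [  0.        ,   0.        ,   1.        ]]), 'R': array([[ 0.97843201, -0.20630779, -0.01038689],
       [-0.12923609, -0.5721367 , -0.80991212],
       [ 0.16114846,  0.7937863 , -0.58645927]]), 't': array([-0.52200953,  0.1438002 ,  1.14750151])}
```

View pics/scene0.png

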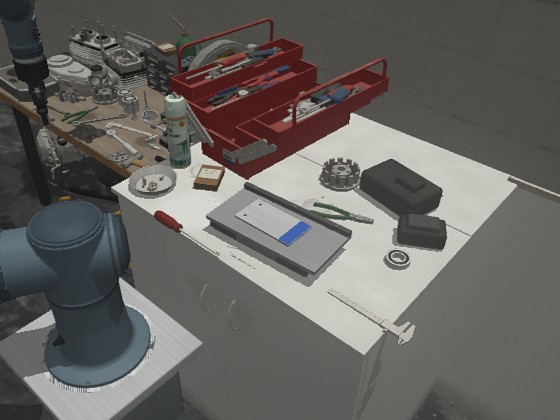

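View pics/side0.png

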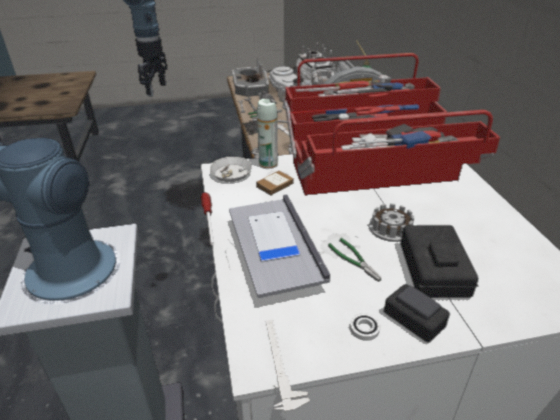

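The scene view shows the rest around (280,228), with the blank at (272,222) and its blue strip at (294,232). In the side view the blank is at (273,238) and the blue strip at (278,253). Next I'll zoom in.

```bash
python3 - <<'E'
import cv2,numpy as np
a=np.load("scene0.npz")['p'][175:280,200:360,::-1]; cv2.imwrite("pics/s1.png",cv2.resize(a,None,fx=5,fy=5,interpolation=cv2.INTER_CUBIC))
a=np.load("side0.npz")['p'][185:305,220:340,::-1]; cv2.imwrite("pics/d1.png",cv2.resize(a,None,fx=5,fy=5,interpolation=cv2.INTER_CUBIC))
E
```

```text
(no output)
```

View pics/s1.png

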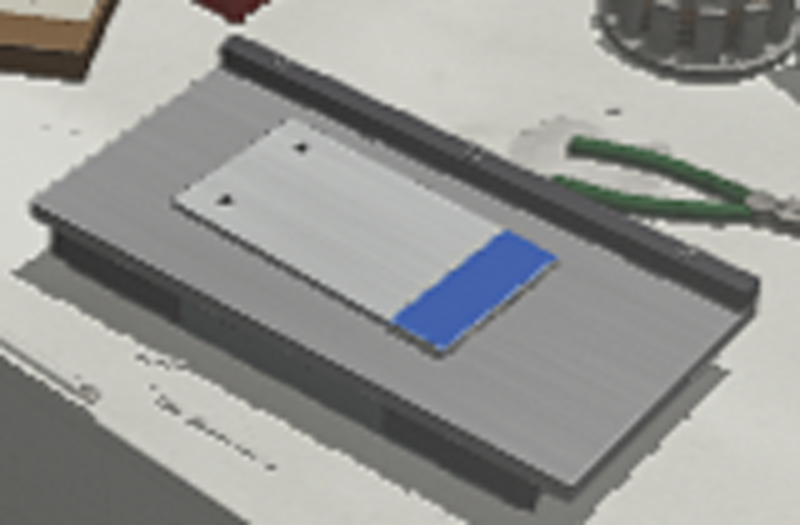

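View pics/d1.png

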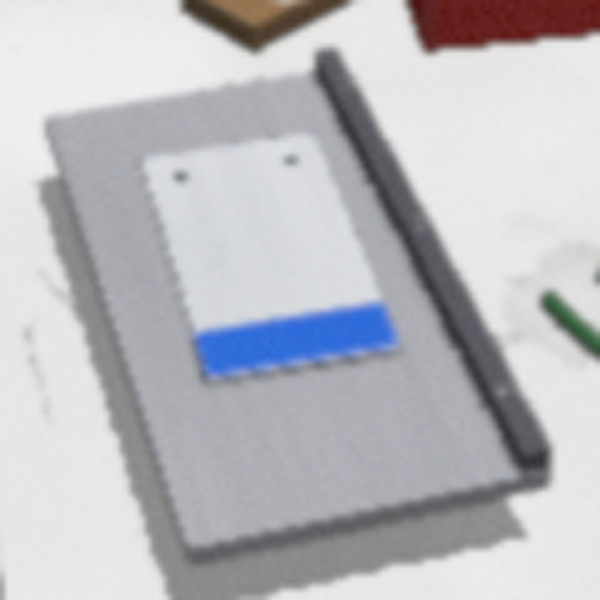

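```bash
cat > h.py <<'E'
import numpy as np
def cast(cp,uv,z):
    uv=np.asarray(uv,float).reshape(-1,2); K,R,t=cp["camera_matrix"],cp["R"],cp["t"]
    d=(R.T@np.linalg.inv(K)@np.c_[uv,np.ones(len(uv))].T).T; c=-R.T@t
    return c+d*((z-c[2])/d[:,2])[:,None]
E
python3 - <<'E'
from h import *; from rig import *
sc,sd=camera_params("scene"),camera_params("side")
f=lambda l,o:np.array(l)/5.+o-0.4
np.set_printoptions(precision=4,suppress=True)
o=np.array([200,175]);q=np.array([220,185])
print("ledge LN,RN,RF",cast(sc,f([(35,207),(572,487),(757,313)],o),.05)[:,:2])
print("side LN,RN,RF",cast(sd,f([(48,122),(192,552),(548,478)],q),.05)[:,:2])
print("blank FL NL NR FR lineF lineN"); a=cast(sc,f([(290,120),(175,200),(440,350),(556,258),(505,230),(397,318)],o),.056)[:,:2];print(a)
b=cast(sd,f([(320,132),(146,157),(207,378),(400,345),(385,304),(196,330)],q),.056)[:,:2];print(b)
print("fence top front edge L,R sc",cast(sc,f([(222,48),(750,293)],o),.064)[:,:2],"sd",cast(sd,f([(318,60),(527,465)],q),.064)[:,:2])
for p in(a,b):
  for i,j in((0,3),(1,2),(4,5),(0,1),(3,2)):
    v=p[i]-p[j];print(i,j,np.linalg.norm(v),np.arctan2(v[1],v[0]))
E
```

```text
ledge LN,RN,RF [[ 0.4053  0.1004]
 [ 0.4311 -0.2324]
 [ 0.5909 -0.2252]]
side LN,RN,RF [[ 0.4112  0.0955]
 [ 0.4345 -0.2384]
 [ 0.5987 -0.2283]]
blank FL NL NR FR lineF lineN
[[ 0.5449  0.0488]
 [ 0.4535  0.0458]
 [ 0.4572 -0.1305]
 [ 0.5506 -0.1289]
 [ 0.5506 -0.0957]
 [ 0.461  -0.0997]]
[[ 0.5531  0.0454]
 [ 0.4579  0.0436]
 [ 0.4594 -0.1356]
 [ 0.5536 -0.1327]
 [ 0.5537 -0.1017]
 [ 0.4602 -0.1006]]
fence top front edge L,R sc [[ 0.5604  0.1141]
 [ 0.5867 -0.2221]] sd [[ 0.5643  0.1017]
 [ 0.5871 -0.232 ]]
0 3 0.1777939955991626 1.603003322036493
1 2 0.17633253671538407 1.5919371754796499
4 5 0.08970337932886695 0.0442679160467555
0 1 0.0914961358447374 0.032885453420379546
3 2 0.09345803628970467 0.017117519210522365
0 3 0.1780089199682024 1.5736183814702587
1 2 0.1792630645162262 1.5789798206457852
4 5 0.09358166551488296 -0.011483647757545394
0 1 0.09522517597652515 0.018295622114456102
3 2 0.09429205623251247 0.03172546429870988
```

```bash
cat >> h.py <<'E'
from scipy.spatial.transform import Rotation as Ro
YAW=0.073
def rep(s,target=None):
    R=Ro.from_rotvec(s["tcp_rot"]).as_matrix()
    print("t",round(s["clock"],2),"p",np.round(s["eef_pos"],4),"F",np.round(s["contact_force"],1),"w",round(s["grip_width"],4))
    print(np.round(R,3).tolist(),"q",np.round(s["joints"],2))
    if target is not None: print("shift mm tool", np.round(R.T@(np.array(target)-s["eef_pos"])*1000,1))
    zr=R[:,2]; a=np.arctan2(zr[1],zr[0]); print("tool z heading deg",np.degrees(a), "dev from rest y",np.degrees(a-(np.pi/2+YAW)))
E
python3 - <<'E'
from h import *; from rig import *
rep(state(),[.49,0.0,.30])
E
```

```text
t 0.1 p [0.244  0.52   0.2304] F [-0.1 -0.4  0.4] w 0.085
[[0.905, -0.001, 0.425], [-0.425, -0.002, 0.905], [-0.0, -1.0, -0.002]] q [1.02 0.38 0.08 1.27 0.   1.46]
shift mm tool [ 443.6  -69.  -366.4]
tool z heading deg 64.85759655034624 dev from rest y -29.32499535410876
```

Request:
carry_out:
  rows: "0 0 -15 0 -1; 0 0 -15 0 -1; 0 0 -15 0 -1; 0 0 -15 0 -1; 0 0 0 0 -0.9"
  grip_force: 20

```text
clock: 0.72
eef_pos: [0.2445, 0.521, 0.2923]
tcp_rot: [-1.569, -0.062, 0.06]
contact_force: [0.2, -0.7, 0.4]
grip_width: 0.0003
```

```bash
python3 - <<'E'
from h import *; from rig import *
rep(state(),[.47,0.0,.28])
E
```

```text
t 0.72 p [0.2445 0.521  0.2923] F [ 0.2 -0.7  0.4] w 0.0003
[[0.997, 0.001, -0.077], [0.077, 0.001, 0.997], [0.001, -1.0, 0.001]] q [1.02 0.37 0.23 1.43 0.   0.94]
shift mm tool [ 184.4   11.7 -536.9]
tool z heading deg 94.44336822920948 dev from rest y 0.26077632475447843
```

Request:
carry_out:
  rows: "0 18 0 -53 0; 0 18 0 -53 0; 0 18 0 -53 0; 0 18 0 -53 0; 0 18 0 -53 0; 0 18 0 -53 0; 0 18 0 -53 0; 0 18 0 -53 0; 0 18 0 -53 0; 0 18 0 -53 0"

```text
clock: 1.98
eef_pos: [0.4633, 0.0036, 0.291]
tcp_rot: [-1.57, -0.058, 0.058]
contact_force: [1.2, 0.7, 0.4]
grip_width: -0.0003
```

```bash
python3 - <<'E'
from h import *; from rig import *
import cv2
rep(state(),[.43,-0.04,.15]); c=camera_params("wrist");p,d=read_camera("wrist");print(c, c["R"].T@-c["t"])
np.savez("w0.npz",p=p,d=d,**c);cv2.imwrite("pics/w0.png",p[:,:,::-1])
E
```

```text
t 1.98 p [0.4633 0.0036 0.291 ] F [1.2 0.7 0.4] w -0.0003
[[0.997, -0.0, -0.074], [0.074, 0.0, 0.997], [-0.0, -1.0, 0.0]] q [-0.13  0.14 -0.08  1.35  0.   -0.2 ]
shift mm tool [-36.4 141.  -41.1]
tool z heading deg 94.2478813749929 dev from rest y 0.06528947053789423
{'camera_matrix': array([[339.87894724,   0.        , 273.11467681],
       [  0.        , 339.87894724, 208.00048636],
       [  0.        ,   0.        ,   1.        ]]), 'R': array([[-7.36820755e-02,  9.97281728e-01,  3.25451534e-04],
       [ 9.52476692e-01,  7.02750242e-02,  2.96394284e-01],
       [ 2.95565733e-01,  2.21489310e-02, -9.55065612e-01]]), 't': array([ 0.03057926, -0.49794548,  0.29871751])} [ 0.38824395 -0.00211928  0.43287307]
```

View pics/w0.png

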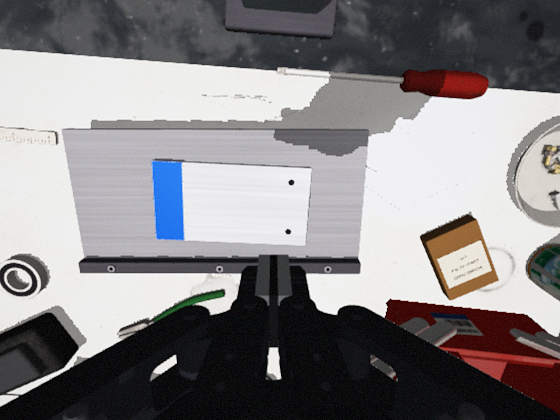

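```bash
python3 - <<'E'
import cv2,numpy as np
a=np.load("w0.npz")['p']
cv2.imwrite("pics/w0a.png",cv2.resize(a[110:290,50:210,::-1],None,fx=3.3,fy=3.3,interpolation=cv2.INTER_CUBIC))
cv2.imwrite("pics/w0b.png",cv2.resize(a[110:290,210:390,::-1],None,fx=3.3,fy=3.3,interpolation=cv2.INTER_CUBIC))
h=cv2.cvtColor(a,cv2.COLOR_RGB2HSV)
for (r,c) in [(200,120),(200,170),(200,250),(200,340),(145,200),(265,150),(252,150),(90,50),(240,100),(125,300)]: print((r,c),a[r,c],h[r,c])
print("col150 rows150-275",a[225:275,120,1]); print("row220 c60-90",a[220,60:95,1]); print("row 190 c295-320",a[190,295:320,1])
E
```

```text
(200, 120) [182 181 187] [125   8 187]
(200, 170) [ 38 126 241] [107 215 241]
(200, 250) [236 234 237] [140   3 237]
(200, 340) [192 185 193] [146  11 193]
(145, 200) [183 181 185] [135   6 185]
(265, 150) [86 84 93] [127  25  93]
(252, 150) [185 181 186] [144   7 186]
(90, 50) [238 238 237] [ 30   1 238]
(240, 100) [182 180 184] [135   6 184]
(125, 300) [144 144 143] [ 30   2 144]
col150 rows150-275 [177 185 180 178 178 179 180 181 179 185 186 176 172 176 180 181 179 183
 186 186 183 178 184 179 182 185 179 176 178 177 169 131  76  33   8  18
   8  45  81  86  82  77  77  77  77  78  77  63 201 245]
row220 c60-90 [239 240 239 238 240 239 238 240 240 239 241 239 240 238 239 240 241 231
 173 177 178 176 177 179 173 178 176 175 179 181 176 178 175 179 181]
row 190 c295-320 [236 234 234 235 235 235 235 234 232 235 236 236 236 240 223 160 184 185
 184 185 182 182 186 185 185]
```

View pics/w0a.png

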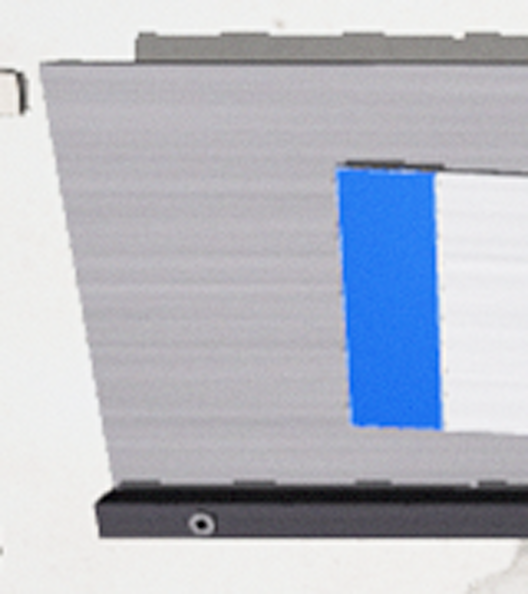

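View pics/w0b.png

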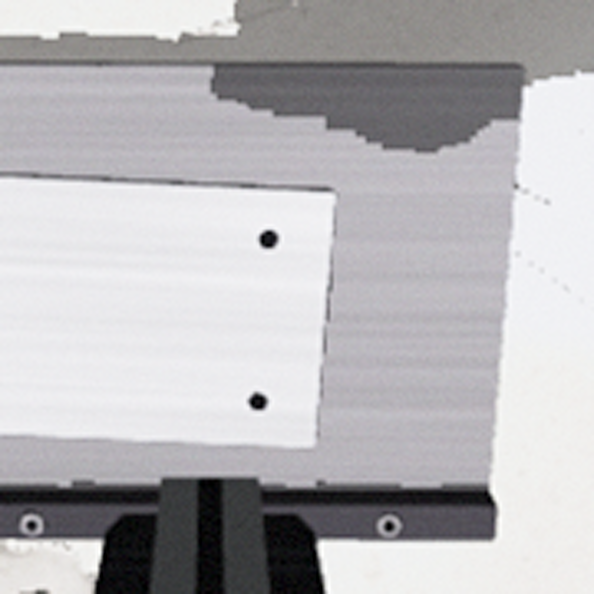

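```bash
cat >> h.py <<'E'
import cv2
def fitl(P):
    P=np.asarray(P,float)[:,:2]
    vx,vy,x,y=cv2.fitLine(P.astype(np.float32),cv2.DIST_HUBER,0,0.0005,0.001).ravel().astype(float)
    return np.array([x,y]),np.array([vx,vy])
def meas(p,c,endrows=(140,250),endcols=(50,110),fencecols=(100,230)):
    g=p[:,:,1].astype(float); h=cv2.cvtColor(p,cv2.COLOR_RGB2HSV)
    blue=cv2.inRange(h,(100,130,80),(125,255,255))
    n,l,st,ce=cv2.connectedComponentsWithStats(blue); i=1+np.argmax(st[1:,4]); blue=(l==i)
    E=[]
    for r in range(*endrows):
        row=g[r,endcols[0]:endcols[1]]; k=np.where(row<213)[0]
        if len(k) and k[0]>0:
            k=k[0]; E.append((endcols[0]+k-1+(row[k-1]-213)/(row[k-1]-row[k]),r))
    F=[]
    for u in range(*fencecols):
        col=g[225:275,u]; k=np.where(col<110)[0]
        if len(k) and k[0]>0: k=k[0]; F.append((u,225+k-1+(col[k-1]-110)/(col[k-1]-col[k])))
    e=fitl(cast(c,E,.05)); f=fitl(cast(c,F,.05))
    ys=np.where(blue.any(1))[0]; L=[];B=[]
    for r in range(ys[0]+6,ys[-1]-5):
        k=np.where(blue[r])[0]; L.append((k[-1]+.5,r)); B.append((k[0]-.5,r))
    li=fitl(cast(c,L,.056)); be=fitl(cast(c,B,.056))
    white=(g>218)&~blue; A=[];N=[]
    u0=int(np.median([x[0] for x in L])); 
    rc=int((ys[0]+ys[-1])/2)
    uR=u0+10
    while g[rc,uR:uR+3].max()>210: uR+=1
    for u in range(u0+6,uR-8):
        r=rc
        while r<300 and g[r:r+4,u].max()>213: r+=1
        q=rc
        while q>50 and g[q-3:q+1,u].max()>213: q-=1
        A.append((u,r-.5)); N.append((u,q+.5))
    a=fitl(cast(c,A,.056)); nn=fitl(cast(c,N,.056))
    T=[]
    for r in range(ys[0]+12,ys[-1]-12):
        k=uR-15
        while g[r,k]>213: k+=1
        T.append((k-.5,r))
    t=fitl(cast(c,T,.056))
    return dict(end=e,fence=f,line=li,blueend=be,far=a,near=nn,left=t)
def show(m):
    for k,(x,v) in m.items():
        if k in("end","line","blueend","left"): v=v*np.sign(v[0]); y=np.degrees(np.arctan2(v[1],v[0]))
        else: v=v*np.sign(v[1]); y=np.degrees(np.arctan2(-v[0],v[1]))
        print(k,np.round(x,4),"yaw deg",round(y,2))
    f0,fv=m["fence"]; fv=fv*np.sign(fv[1]); nx=np.array([fv[1],-fv[0]])
    for k in("end","line","blueend","far","near","left"): print(k,"rel. fence frame x",round(float((m[k][0]-f0)@nx)*1e3,1),"y",round(float((m[k][0]-m["end"][0])@fv)*1e3,1))
    return f0,fv,nx
E
python3 - <<'E'
from h import *
z=np.load("w0.npz"); show(meas(z["p"],z))
E
```

```text
end [ 0.5033 -0.2277] yaw deg 4.09
fence [ 0.5797 -0.1307] yaw deg 4.14
line [ 0.5006 -0.0988] yaw deg 0.98
blueend [ 0.5013 -0.1312] yaw deg 1.3
far [ 0.5511 -0.0424] yaw deg 1.8
near [ 0.4572 -0.0241] yaw deg 1.45
left [0.4913 0.0462] yaw deg 1.23
end rel. fence frame x -83.1 y 0.0
line rel. fence frame x -76.5 y 128.8
blueend rel. fence frame x -78.2 y 96.4
far rel. fence frame x -22.1 y 181.3
near rel. fence frame x -114.5 y 206.4
left rel. fence frame x -75.3 y 274.1
```

The wrist view shows the blank at (230,205), its blue strip at (168,200), the ledge's right end at u≈70 and the fence at row ≈258. I measure a rest yaw of about 4.1° and a blank yaw of about 1.4°. The blank needs about 22 mm toward the fence and about 129 mm along the ledge. I'll go down on the near side first.

Request:
carry_out:
  rows: "0 -20 20 -20 0; 0 -22 45 -20 0; 0 0 55 -6 0; 0 0 55 0 0; 0 0 45 0 0; 0 0 10 0 0; 0 0 0 0 0"

```text
clock: 2.9
eef_pos: [0.4245, -0.0434, 0.0615]
tcp_rot: [-1.57, -0.058, 0.059]
contact_force: [-0.0, -0.8, 0.3]
grip_width: -0.0001
```

```bash
python3 - <<'E'
from h import *; from rig import *
rep(state(),[.424,-0.040,.052])
p,d=read_camera("wrist");cv2.imwrite("pics/w1.png",p[:,:,::-1])
E
```

```text
t 2.9 p [ 0.4245 -0.0434  0.0615] F [-0.  -0.8  0.3] w -0.0001
[[0.997, -0.001, -0.074], [0.074, 0.0, 0.997], [-0.001, -1.0, 0.0]] q [-0.25  0.22 -0.61  0.74  0.   -0.33]
shift mm tool [-0.3  9.5  3.4]
tool z heading deg 94.26855572837246 dev from rest y 0.08596382391745988
```

View pics/w1.png

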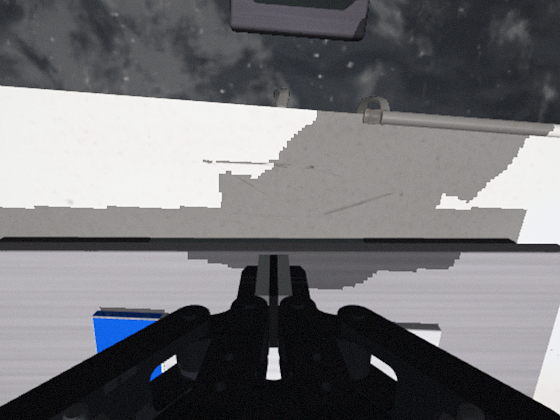

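The fingertips are over the ledge at (273,260), clear of the blank. Next I lower them and push.

Request:
carry_out:
  rows: "0 0 5 0 0; 0 0 3 0 0; 0 0 0 0 0; 0 5 0 0 0; 0 5 0 0 0; 0 5 0 0 0; 0 5 0 0 0; 0 4 0 0 0; 0 4 0 0 0; 0 0 0 0 0"

```text
clock: 4.2
eef_pos: [0.4528, -0.0414, 0.0532]
tcp_rot: [-1.57, -0.059, 0.058]
contact_force: [-0.5, 0.6, 1.5]
grip_width: 0.0001
```

```bash
python3 - <<'E'
from h import *; from rig import *
rep(state())
for n in ["side"]:
    p,d=read_camera(n); a=p[165:325,200:360,::-1]; cv2.imwrite("pics/d2.png",cv2.resize(a,None,fx=3.7,fy=3.7,interpolation=cv2.INTER_CUBIC))
E
```

```text
t 4.2 p [ 0.4528 -0.0414  0.0532] F [-0.5  0.6  1.5] w 0.0001
[[0.997, 0.0, -0.074], [0.074, 0.0, 0.997], [0.0, -1.0, 0.0]] q [-0.23  0.28 -0.55  0.74  0.   -0.31]
tool z heading deg 94.2677768301395 dev from rest y 0.08518492568449618
```

View pics/d2.png

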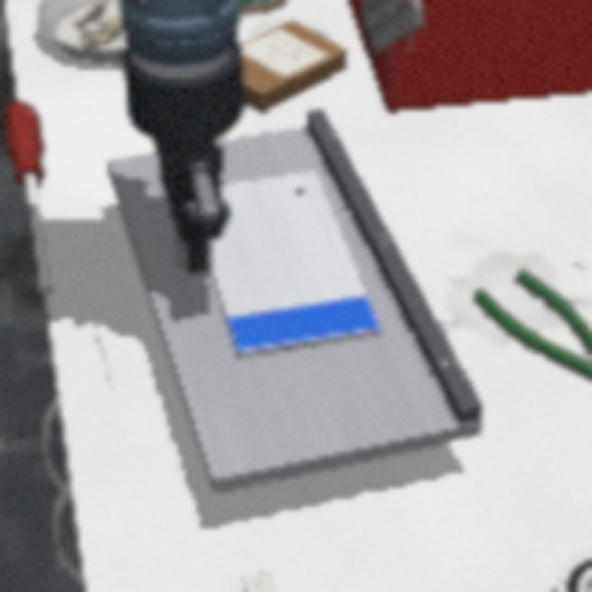

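The finger is beside the blank's near edge, around (205,265) in the crop, and the force is still low. I'll keep pushing.

Request:
carry_out:
  rows: "0 4 0 0 0; 0 4 0 0 0; 0 3 0 0 0; 0 3 0 0 0; 0 0 0 0 0"

```text
clock: 4.88
eef_pos: [0.4657, -0.041, 0.0531]
tcp_rot: [-1.571, -0.056, 0.06]
contact_force: [-3.9, -2.1, 3.3]
grip_width: 0.0003
```

Request:
carry_out:
  rows: "0 3 0 0 0; 0 2 0 0 0; 0 2 0 0 0; 0 0 0 0 0"

```text
clock: 5.38
eef_pos: [0.4683, -0.0403, 0.0521]
tcp_rot: [-1.571, -0.05, 0.066]
contact_force: [-11.9, -2.8, 6.9]
grip_width: -0.0005
```

Request:
carry_out:
  rows: "0 -15 -3 0 0; 0 -15 -30 0 0; 0 0 -60 0 0; 0 0 -60 0 0; 0 25 -60 30 0; 0 25 -25 40 0; 0 20 0 30 0; 0 0 0 0 0; 0 0 0 0 0"

```text
clock: 6.5
eef_pos: [0.503, 0.0585, 0.2836]
tcp_rot: [-1.57, -0.059, 0.058]
contact_force: [0.6, -0.6, -0.2]
grip_width: 0.0001
```

```bash
cat > look.py <<'E'
import sys
from h import *; from rig import *
n=sys.argv[1]; rep(state(),[float(x) for x in sys.argv[2:5]] if len(sys.argv)>4 else None); c=camera_params("wrist");p,d=read_camera("wrist")
np.savez(n+".npz",p=p,d=d,**c);cv2.imwrite(f"pics/{n}.png",p[:,:,::-1])
E
python3 look.py w2 .5165 .0831 .0535
```

```text
t 6.5 p [0.503  0.0585 0.2836] F [ 0.6 -0.6 -0.2] w 0.0001
[[0.997, 0.0, -0.074], [0.074, -0.0, 0.997], [0.0, -1.0, -0.0]] q [-0.01  0.23  0.01  1.35 -0.   -0.08]
shift mm tool [ 15.3 230.1  23.5]
tool z heading deg 94.26848444113367 dev from rest y 0.08589253667865236
```

View pics/w2.png

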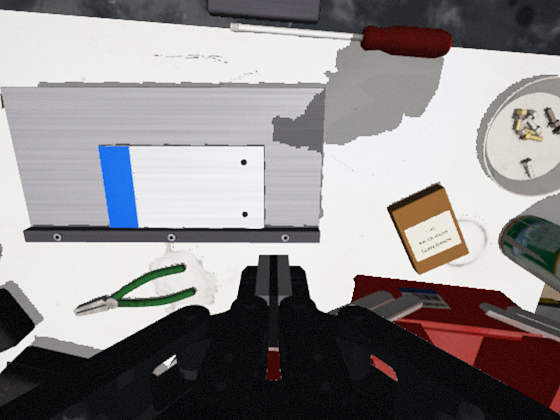

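The blank now looks flush with the fence: its far side is at row ≈229, and it spans u≈99–265. The bystanders haven't moved. Next I go to its left end.

```bash
python3 - <<'E'
from h import *
z=np.load("w2.npz"); P=cast(z,[(265,190)],.056)[0]; E=np.array([.5033,-.2277]); fv=np.array([-.0722,.9974]);nx=np.array([.9974,.0722])
print(P,(P[:2]-E)@fv)
E
```

```text
[0.52193544 0.05063605 0.056     ] 0.27626689652344993
```

Request:
carry_out:
  rows: "0 15 40 23 0; 0 0 60 0 0; 0 0 60 0 0; 0 0 50 0 0; 0 0 14 0 0; 0 0 6 0 0; 0 0 0 0 0"

```text
clock: 7.42
eef_pos: [0.5179, 0.0825, 0.0553]
tcp_rot: [-1.57, -0.06, 0.056]
contact_force: [0.1, -0.4, -0.5]
grip_width: 0.0
```

Request:
carry_out:
  rows: "0 0 1.5 0 0; 0 0 0 -10 0; 0 0 0 -10 0; 0 0 0 -10 0; 0 0 0 -10 0; 0 0 0 -10 0; 0 0 0 -10 0; 0 0 0 -10 0; 0 0 0 -10 0; 0 0 0 0 0"

```text
clock: 8.68
eef_pos: [0.5224, 0.0018, 0.0521]
tcp_rot: [-1.571, -0.057, 0.057]
contact_force: [0.1, -0.3, 0.2]
grip_width: -0.0
```

```bash
python3 - <<'E'
from h import *; from rig import *
rep(state())
p,d=read_camera("side"); a=p[165:325,200:360,::-1]; cv2.imwrite("pics/d3.png",cv2.resize(a,None,fx=3.7,fy=3.7,interpolation=cv2.INTER_CUBIC))
E
```

```text
t 8.68 p [0.5224 0.0018 0.0521] F [ 0.1 -0.3  0.2] w -0.0
[[0.997, 0.0, -0.073], [0.073, -0.001, 0.997], [-0.0, -1.0, -0.001]] q [-0.12  0.4  -0.38  0.79 -0.   -0.19]
tool z heading deg 94.18301368582749 dev from rest y 0.0004217813724898406
```

View pics/d3.png

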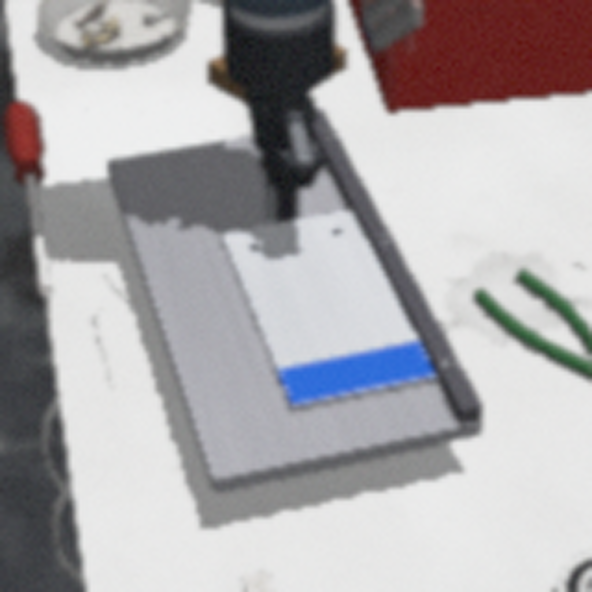

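The blank slid along the fence, and the blue strip is now at (360,370) in the crop, still on the ledge. I'll push another 50 mm.

Request:
carry_out:
  rows: "0 0 0 -8 0; 0 0 0 -10 0; 0 0 0 -10 0; 0 0 0 -10 0; 0 0 0 -7 0; 0 0 0 -5 0; 0 0 0 0 0; 0 0 0 8 0; 0 0 -50 10 0; 0 -30 -60 0 0"

```text
clock: 9.98
eef_pos: [0.4973, -0.0299, 0.1588]
tcp_rot: [-1.57, -0.06, 0.06]
contact_force: [-0.1, -0.4, 0.6]
grip_width: 0.0004
```

Request:
carry_out:
  rows: "0 -20 -60 -20 0; 0 0 -60 -20 0; 0 0 0 -20 0; 0 0 0 0 0; 0 0 0 0 0"

```text
clock: 10.6
eef_pos: [0.4818, -0.0899, 0.2732]
tcp_rot: [-1.569, -0.058, 0.06]
contact_force: [0.4, 0.6, 0.1]
grip_width: -0.0002
```

```bash
python3 look.py w3
```

```text
t 10.6 p [ 0.4818 -0.0899  0.2732] F [0.4 0.6 0.1] w -0.0002
[[0.997, -0.001, -0.075], [0.075, 0.001, 0.997], [-0.001, -1.0, 0.001]] q [-0.31  0.2  -0.06  1.32  0.   -0.39]
tool z heading deg 94.2915398770841 dev from rest y 0.1089479726290943
```

View pics/w3.png

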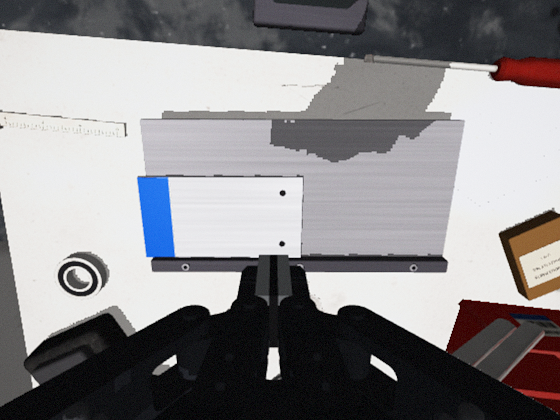

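The blank lies along the fence with the blue strip at u≈138–173. The ledge end is at u≈141–152, so part of the strip is already past it. Now a precise measurement.

```bash
cat >> h.py <<'E'
def meas2(p,c,endrows,endcols,strip_rows=None,leftrows=None,leftcols=None):
    g=p[:,:,1].astype(float); h=cv2.cvtColor(p,cv2.COLOR_RGB2HSV)
    l=cv2.connectedComponentsWithStats(cv2.inRange(h,(100,130,80),(125,255,255))); i=1+np.argmax(l[2][1:,4]); blue=(l[1]==i)
    E=[]
    for r in range(*endrows):
        row=g[r,endcols[0]:endcols[1]]; k=np.where(row<213)[0]
        if len(k) and k[0]>0: k=k[0]; E.append((endcols[0]+k-1+(row[k-1]-213)/(row[k-1]-row[k]),r))
    ys=np.where(blue.any(1))[0]; L=[];B=[]
    for r in range(ys[0]+6,ys[-1]-5):
        k=np.where(blue[r])[0]; L.append((k[-1]+.5,r)); B.append((k[0]-.5,r))
    m=dict(end=fitl(cast(c,E,.05)),line=fitl(cast(c,L,.056)),blueend=fitl(cast(c,B,.056)))
    for k,(x,v) in m.items(): v*=np.sign(v[0]); print(k,np.round(x,4),"yaw",round(np.degrees(np.arctan2(v[1],v[0])),2))
    fv=np.array([-.0722,.9974]); e=m["end"][0]
    for k in("line","blueend"): print(k,"y rel end mm",round((m[k][0]-e)@fv*1e3,2))
    return m
E
python3 - <<'E'
from h import *
z=np.load("w3.npz");p=z["p"]
meas2(p,z,(123,172),(120,165))
g=p[:,:,1]
print(p[215,165:185].tolist())
# far edge of blank and fence gap, columns
for u in (160,190,220,245,295,305,330,360,390,420): print(u,g[244:268,u].tolist())
cv2.imwrite("pics/w3a.png",cv2.resize(p[110:280,125:325,::-1],None,fx=3.8,fy=3.5,interpolation=cv2.INTER_CUBIC))
E
```

```text
end [ 0.4646 -0.236 ] yaw 30.26
line [ 0.537  -0.2002] yaw 4.08
blueend [ 0.5394 -0.2327] yaw 4.11
line y rel end mm 30.46
blueend y rel end mm -2.06
[[34, 115, 236], [34, 116, 237], [34, 119, 236], [35, 114, 237], [30, 113, 237], [40, 120, 238], [180, 197, 236], [245, 242, 234], [234, 233, 236], [233, 233, 235], [233, 232, 236], [233, 233, 237], [233, 232, 235], [233, 233, 237], [233, 234, 236], [233, 234, 235], [231, 230, 234], [233, 232, 235], [231, 231, 234], [232, 232, 235]]
160 [104, 112, 111, 115, 110, 107, 109, 107, 105, 109, 107, 110, 86, 33, 22, 19, 49, 75, 92, 81, 81, 81, 80, 84]
190 [232, 232, 235, 233, 229, 230, 232, 230, 231, 234, 235, 236, 203, 104, 12, 16, 42, 74, 89, 86, 80, 82, 79, 80]
220 [235, 233, 232, 232, 230, 229, 232, 231, 230, 233, 237, 236, 215, 124, 11, 20, 38, 73, 87, 86, 87, 79, 80, 80]
245 [235, 235, 232, 230, 230, 229, 229, 232, 229, 230, 231, 236, 192, 60, 20, 20, 39, 76, 85, 83, 78, 80, 73, 52]
295 [235, 236, 232, 230, 226, 230, 228, 229, 229, 228, 230, 229, 237, 183, 1, 15, 38, 68, 82, 78, 70, 48, 19, 7]
305 [174, 176, 176, 173, 174, 169, 168, 172, 172, 178, 145, 74, 49, 18, 16, 12, 36, 67, 77, 79, 77, 79, 79, 76]
330 [176, 177, 175, 177, 173, 173, 170, 167, 172, 177, 144, 80, 53, 11, 15, 19, 34, 61, 77, 78, 73, 76, 77, 77]
360 [176, 179, 177, 176, 171, 174, 177, 169, 169, 178, 138, 75, 46, 17, 20, 20, 31, 57, 77, 79, 77, 78, 76, 77]
390 [174, 176, 178, 176, 177, 170, 176, 175, 173, 138, 85, 91, 61, 15, 20, 16, 28, 52, 77, 71, 73, 76, 72, 76]
420 [172, 173, 174, 174, 172, 175, 173, 169, 170, 172, 172, 142, 62, 20, 23, 18, 26, 50, 72, 73, 78, 73, 80, 75]
```

View pics/w3a.png

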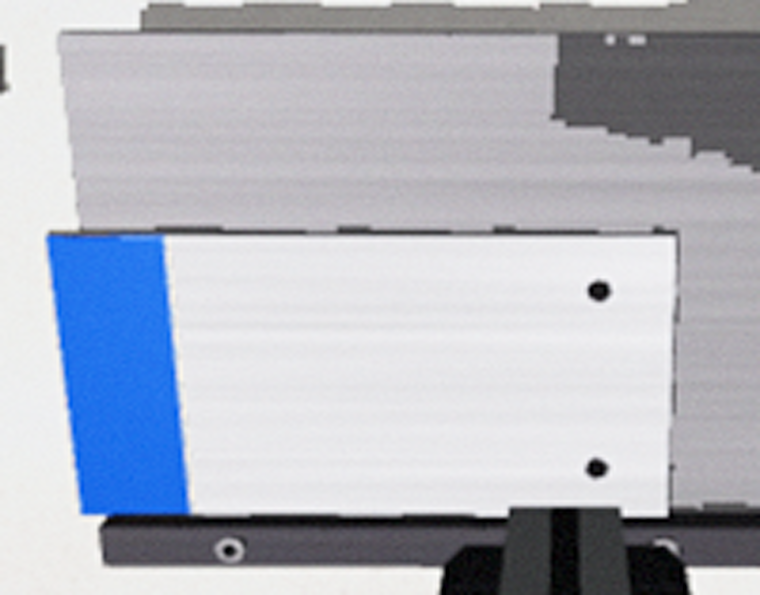

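```bash
python3 - <<'E'
from h import *
z=np.load("w3.npz");p=z["p"]
m=meas2(p,z,(124,170),(130,160))
# predicted end yaw line through prior end
P=m["end"][0]; E=np.array([.5033,-.2277]); fv=np.array([-.0722,.9974]); print("new end vs prior mm",(P-E)@fv*1e3)
E
```

```text
end [ 0.464  -0.2307] yaw 4.21
line [ 0.537  -0.2002] yaw 4.08
blueend [ 0.5394 -0.2327] yaw 4.11
line y rel end mm 25.12
blueend y rel end mm -7.4
new end vs prior mm -0.15772403372286592
```

```bash
python3 - <<'E'
from h import *; from rig import *
rep(state(),[.5251,-.0326,.053])
E
```

```text
t 10.65 p [ 0.4817 -0.0898  0.273 ] F [-0.4 -0.8 -0.5] w -0.0002
[[0.997, -0.002, -0.075], [0.075, 0.001, 0.997], [-0.002, -1.0, 0.001]] q [-0.31  0.2  -0.06  1.32  0.   -0.39]
shift mm tool [ 47.9 220.   53.5]
tool z heading deg 94.31494070008277 dev from rest y 0.13234879562776475
```

Request:
carry_out:
  rows: "0 20 0 27 0; 0 28 20 27 0; 0 0 60 0 0; 0 0 60 0 0; 0 0 50 0 0; 0 0 22 0 0; 0 0 7 0 0; 0 0 0 0 0"

```text
clock: 11.65
eef_pos: [0.5261, -0.033, 0.0549]
tcp_rot: [-1.57, -0.058, 0.059]
contact_force: [-0.3, -0.5, -0.1]
grip_width: -0.0001
```

Request:
carry_out:
  rows: "0 0 0 -8 0; 0 0 0 -8 0; 0 0 0 -7 0; 0 0 0 -6 0; 0 0 0 -5 0; 0 0 0 -3 0; 0 0 0 0 0; 0 0 0 0 0"

```text
clock: 12.65
eef_pos: [0.5301, -0.0705, 0.0561]
tcp_rot: [-1.569, -0.06, 0.056]
contact_force: [-0.7, 2.4, 5.4]
grip_width: 0.0007
```

```bash
python3 - <<'E'
from h import *; from rig import *
s=state();rep(s); P=s["eef_pos"][:2]; print("rest y",(P-np.array([.5033,-.2277]))@np.array([-.0722,.9974]))
p,d=read_camera("side"); a=p[165:325,200:360,::-1]; cv2.imwrite("pics/d4.png",cv2.resize(a,None,fx=3.7,fy=3.7,interpolation=cv2.INTER_CUBIC))
E
```

```text
t 12.65 p [ 0.5301 -0.0705  0.0561] F [-0.7  2.4  5.4] w 0.0007
[[0.997, 0.003, -0.074], [0.074, 0.001, 0.997], [0.003, -1.0, 0.0]] q [-0.25  0.42 -0.34  0.81  0.   -0.33]
tool z heading deg 94.24891671067327 dev from rest y 0.06632480621826205
rest y 0.15481171314179817
```

View pics/d4.png

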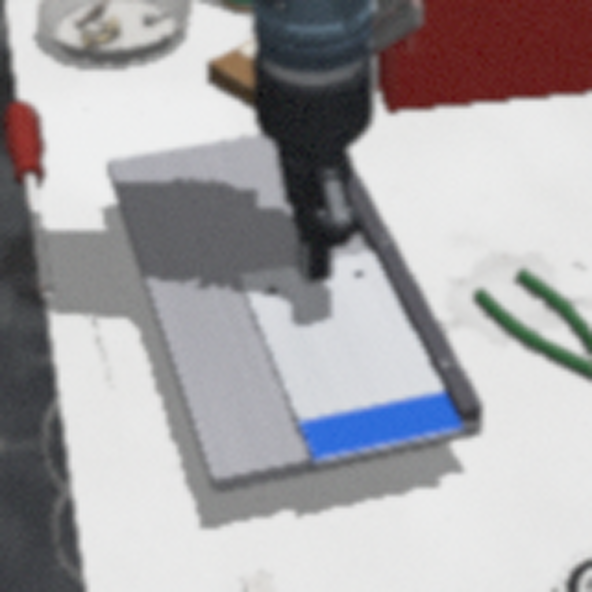

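The fingertips have ridden up onto the blank: z = 0.0561 with 5 N vertical. I'll lift, go back and come in lower.

Request:
carry_out:
  rows: "0 0 -12 0 0; 0 0 -8 15 0; 0 0 0 23 0; 0 0 12 0 0; 0 0 8 0 0; 0 0 1 0 0; 0 0 0 0 0; 0 0 0 0 0"

```text
clock: 13.7
eef_pos: [0.5264, -0.0328, 0.0541]
tcp_rot: [-1.57, -0.058, 0.058]
contact_force: [-0.1, 0.1, 0.3]
grip_width: -0.0001
```

Request:
carry_out:
  rows: "0 0 1.5 0 0; 0 0 1 0 0; 0 0 0 0 0; 0 0 0 0 0"

```text
clock: 14.2
eef_pos: [0.5262, -0.0324, 0.0514]
tcp_rot: [-1.57, -0.058, 0.058]
contact_force: [0.2, -0.6, 0.5]
grip_width: -0.0
```

Request:
carry_out:
  rows: "0 0 0 -8 0; 0 0 0 -6 0; 0 0 0 -6 0; 0 0 0 -6 0; 0 0 0 -6 0; 0 0 0 -4 0; 0 0 0 -2 0; 0 0 0 0 0; 0 0 0 0 0"

```text
clock: 15.32
eef_pos: [0.529, -0.0706, 0.0513]
tcp_rot: [-1.571, -0.058, 0.058]
contact_force: [0.5, -1.1, 0.8]
grip_width: -0.0
```

```bash
python3 - <<'E'
from h import *; from rig import *
s=state();rep(s); P=s["eef_pos"][:2]; print("rest y",(P-np.array([.5033,-.2277]))@np.array([-.0722,.9974]))
p,d=read_camera("side"); a=p[165:325,200:360,::-1]; cv2.imwrite("pics/d5.png",cv2.resize(a,None,fx=3.7,fy=3.7,interpolation=cv2.INTER_CUBIC))
E
```

```text
t 15.32 p [ 0.529  -0.0706  0.0513] F [ 0.5 -1.1  0.8] w -0.0
[[0.997, -0.0, -0.074], [0.074, -0.001, 0.997], [-0.0, -1.0, -0.001]] q [-0.25  0.42 -0.35  0.8  -0.   -0.33]
tool z heading deg 94.25735784587862 dev from rest y 0.07476594142360875
rest y 0.15483264914743658
```

View pics/d5.png

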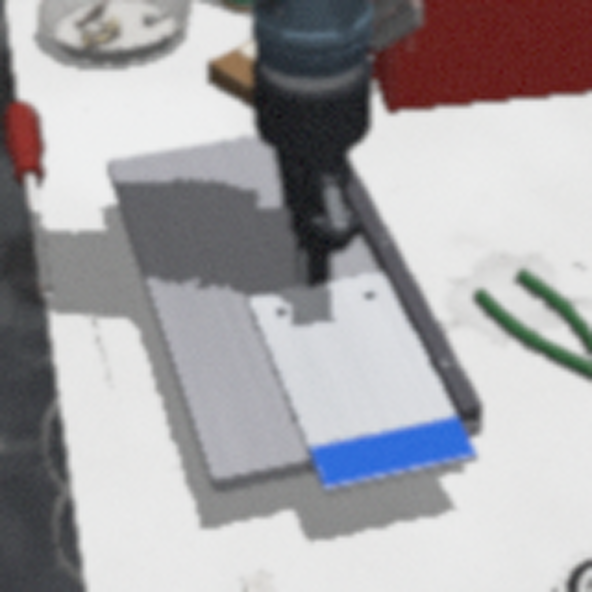

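The blue strip now sticks out past the right end, at (395,455) in the crop. I'll retract and measure from above the end.

Request:
carry_out:
  rows: "0 0 0 8 0; 0 0 -40 8 0; 0 0 -60 0 0; 0 0 -60 -30 0; 0 0 -30 -45 0; 0 -15 0 -45 0; 0 0 0 0 0; 0 0 0 0 0"

```text
clock: 16.38
eef_pos: [0.5213, -0.1723, 0.2369]
tcp_rot: [-1.569, -0.058, 0.059]
contact_force: [0.1, -0.7, -0.1]
grip_width: -0.0004
```

```bash
python3 look.py w4; python3 - <<'E'
import cv2,numpy as np
p=np.load("w4.npz")["p"]
cv2.imwrite("pics/w4a.png",cv2.resize(p[90:260,130:360,::-1],None,fx=3.4,fy=3.4,interpolation=cv2.INTER_CUBIC))
E
```

```text
t 16.38 p [ 0.5213 -0.1723  0.2369] F [ 0.1 -0.7 -0.1] w -0.0004
[[0.997, -0.001, -0.074], [0.074, 0.001, 0.997], [-0.001, -1.0, 0.001]] q [-0.44  0.32  0.02  1.27  0.   -0.51]
tool z heading deg 94.26144161376729 dev from rest y 0.07884970931227864
```

View pics/w4.png

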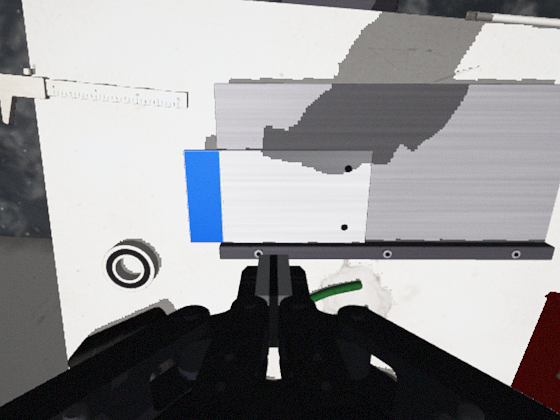

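View pics/w4a.png

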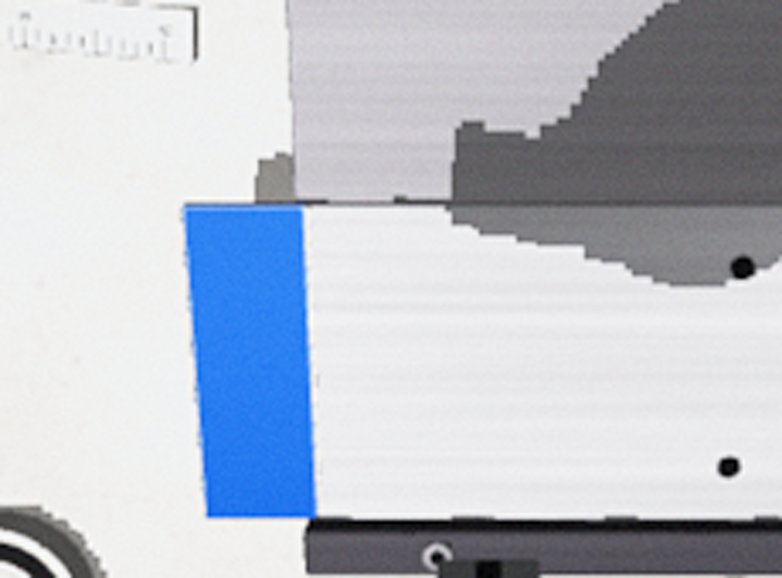

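```bash
python3 - <<'E'
from h import *
z=np.load("w4.npz");p=z["p"]
m=meas2(p,z,(88,133),(195,230)); fv=np.array([-.0722,.9974]);E=np.array([.5033,-.2277]); print("end vs prior",(m["end"][0]-E)@fv*1e3,"line vs prior",(m["line"][0]-E)@fv*1e3)
print(p[200,180:196,:].tolist());print(p[200,216:228,:].tolist())
# length
g=p[:,:,1]; T=[]
for r in range(185,235):
    row=g[r,355:385]; k=np.where(row<205)[0]; T.append((355+k[0]-.5,r))
t=fitl(cast(z,T,.056)); print("left",t,(t[0]-m["blueend"][0])@fv)
for u in (230,245,300,320,340,358,375,400,450): print(u,g[232:256,u].tolist())
E
```

```text
end [ 0.451  -0.2322] yaw 4.63
line [ 0.5381 -0.2232] yaw 4.04
blueend [ 0.5404 -0.2556] yaw 4.01
line y rel end mm 2.63
blueend y rel end mm -29.79
end vs prior -0.6903370637988928 line vs prior 1.940248782506
[[242, 242, 242], [242, 242, 244], [240, 241, 242], [241, 242, 242], [242, 242, 243], [242, 242, 242], [243, 241, 238], [193, 200, 232], [29, 120, 242], [38, 125, 242], [43, 126, 242], [46, 128, 242], [43, 129, 243], [47, 129, 243], [47, 130, 242], [43, 127, 242]]
[[44, 130, 243], [43, 129, 242], [39, 124, 241], [40, 129, 242], [55, 134, 240], [191, 213, 241], [237, 234, 226], [216, 216, 220], [236, 236, 238], [235, 235, 237], [234, 236, 237], [235, 235, 237]]
left (array([ 0.54091924, -0.07718541]), array([0.99738717, 0.07224116])) 0.1778835067242384
230 [237, 236, 236, 234, 234, 237, 238, 239, 241, 209, 92, 21, 10, 29, 52, 87, 93, 92, 89, 83, 87, 91, 88, 91]
245 [236, 234, 234, 235, 236, 236, 237, 239, 238, 244, 194, 11, 20, 21, 53, 82, 97, 86, 90, 85, 92, 87, 88, 87]
300 [230, 231, 231, 233, 234, 232, 234, 235, 235, 239, 188, 31, 22, 24, 49, 78, 88, 84, 90, 90, 83, 87, 82, 83]
320 [230, 230, 230, 231, 233, 229, 231, 234, 232, 239, 185, 23, 16, 17, 48, 81, 92, 93, 92, 81, 80, 82, 84, 83]
340 [229, 227, 229, 230, 233, 228, 229, 231, 232, 239, 184, 33, 16, 15, 45, 75, 87, 88, 85, 80, 76, 84, 82, 82]
358 [228, 227, 227, 232, 229, 228, 228, 229, 232, 197, 94, 35, 19, 21, 50, 81, 81, 80, 79, 83, 84, 81, 78, 81]
375 [180, 179, 180, 178, 176, 177, 184, 148, 89, 64, 27, 21, 25, 24, 40, 75, 80, 80, 84, 85, 84, 80, 71, 84]
400 [176, 174, 181, 176, 174, 179, 158, 117, 94, 70, 22, 27, 21, 26, 43, 76, 82, 77, 79, 74, 79, 78, 79, 79]
450 [175, 178, 182, 179, 177, 174, 179, 144, 87, 74, 38, 21, 22, 15, 41, 65, 82, 77, 72, 76, 78, 79, 82, 81]
```

Blue protrudes about 30.5 mm now, and the line is still about 3.5–4.5 mm inside the edge. I'll push about 4 mm more, then reseat the blank on the fence.

```bash
python3 - <<'E'
from h import *; from rig import *
rep(state(),[.5262,-.0506,.0515])
E
```

```text
t 16.43 p [ 0.5214 -0.1719  0.2368] F [-0.2  1.3  0.6] w 0.0002
[[0.997, -0.001, -0.075], [0.075, 0.001, 0.997], [-0.001, -1.0, 0.001]] q [-0.43  0.32  0.02  1.27  0.   -0.51]
shift mm tool [ 14.1 185.4 120.4]
tool z heading deg 94.31785062532192 dev from rest y 0.13525872086691118
```

Request:
carry_out:
  rows: "0 14 0 60 0; 0 0 0 60 0; 0 0 60 0 0; 0 0 60 0 0; 0 0 40 0 0; 0 0 20 0 0; 0 0 6 0 0; 0 0 0 0 0; 0 0 0 0 0"

```text
clock: 17.55
eef_pos: [0.5276, -0.052, 0.0522]
tcp_rot: [-1.57, -0.061, 0.058]
contact_force: [0.1, 0.2, 0.3]
grip_width: 0.0004
```

Request:
carry_out:
  rows: "0 0 1 0 0; 0 0 0 -6 0; 0 0 0 -6 0; 0 0 0 -5 0; 0 0 0 -3 0; 0 0 0 -1.5 0; 0 0 0 0 0; 0 0 0 0 0"

```text
clock: 18.55
eef_pos: [0.5283, -0.0739, 0.0503]
tcp_rot: [-1.57, -0.058, 0.058]
contact_force: [-0.7, 1.0, 0.2]
grip_width: -0.0
```

```bash
python3 - <<'E'
from h import *; from rig import *
s=state();rep(s); P=s["eef_pos"][:2]; print("rest y",(P-np.array([.5033,-.2277]))@np.array([-.0722,.9974]))
E
```

```text
t 18.55 p [ 0.5283 -0.0739  0.0503] F [-0.7  1.   0.2] w -0.0
[[0.997, 0.0, -0.074], [0.074, -0.0, 0.997], [0.0, -1.0, -0.0]] q [-0.26  0.42 -0.35  0.8  -0.   -0.33]
tool z heading deg 94.26557152328147 dev from rest y 0.08297961882645954
rest y 0.15159666497175284
```

Request:
carry_out:
  rows: "0 0 -0.5 -0.8 0; 0 0 0 0 0; 0 0 0 0 0; 0 0 0 8 0; 0 0 -40 8 0; 0 0 -60 0 0; 0 0 -60 -40 0; 0 0 -25 -45 0; 0 0 0 -30 0; 0 0 0 0 0"

```text
clock: 19.8
eef_pos: [0.5357, -0.1698, 0.2282]
tcp_rot: [-1.571, -0.057, 0.055]
contact_force: [0.0, 0.8, -0.2]
grip_width: -0.0
```

```bash
python3 look.py w5; python3 - <<'E'
from h import *
z=np.load("w5.npz");p=z["p"]
cv2.imwrite("pics/w5a.png",cv2.resize(p[60:260,130:360,::-1],None,fx=3,fy=3,interpolation=cv2.INTER_CUBIC))
E
```

```text
t 19.8 p [ 0.5357 -0.1698  0.2282] F [ 0.   0.8 -0.2] w -0.0
[[0.997, 0.001, -0.072], [0.072, -0.001, 0.997], [0.001, -1.0, -0.001]] q [-0.42  0.35  0.03  1.25 -0.   -0.49]
tool z heading deg 94.10071317913535 dev from rest y -0.0818787253196592
```

View pics/w5a.png

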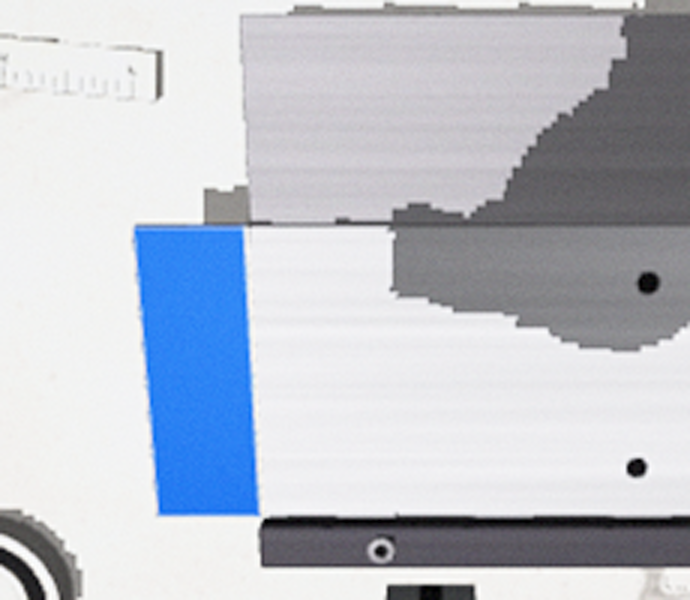

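```bash
python3 - <<'E'
from h import *
z=np.load("w5.npz");p=z["p"]
m=meas2(p,z,(68,118),(195,230)); fv=np.array([-.0722,.9974]);E=np.array([.5033,-.2277])
for k in m: print(k,"vs prior",(m[k][0]-E)@fv*1e3)
print(p[170,204:224,1].tolist())
# fence corner right end top near edge
E2=[]
for u in range(222,262):
    col=p[225:245,u,1].astype(float); k=np.where(col<110)[0][0]; E2.append((u,225+k-.5))
f=fitl(cast(z,E2,.056)); v=f[1]*np.sign(f[1][1]); print("far edge yaw",np.degrees(np.arctan2(-v[0],v[1])),f[0])
E3=[]
for u in range(300,361):
    col=p[225:245,u,1].astype(float); k=np.where(col<110)[0][0]; E3.append((u,225+k-.5))
nx=np.array([.9974,.0722])
for e in (E2,E3): f=fitl(cast(z,e,.056)); print((f[0]-[.5797,-.1307])@nx*1e3)
E
```

```text
end [ 0.4551 -0.2317] yaw 4.07
line [ 0.5385 -0.227 ] yaw 4.21
blueend [ 0.5408 -0.2594] yaw 4.16
line y rel end mm -1.3
blueend y rel end mm -33.8
end vs prior -0.5445629228448754
line vs prior -1.8465980042314416
blueend vs prior -34.34839350772857
[139, 135, 135, 132, 136, 133, 135, 134, 160, 232, 245, 243, 243, 243, 241, 243, 243, 242, 242, 243]
far edge yaw 1.8275579515693101 [ 0.58511829 -0.19734837]
0.592193801531799
0.33168355358601387
```

Overhang is now about 34.5 mm, with the white line at the edge within about 1 mm. Next is a gentle reseat against the fence from the near side, at two places.

```bash
python3 - <<'E'
from h import *; from rig import *
rep(state(),[.4538,-.126,.0520])
E
```

```text
t 19.85 p [ 0.5353 -0.1684  0.2277] F [-0.6  0.1 -0.8] w -0.0003
[[0.997, 0.0, -0.073], [0.073, 0.0, 0.997], [0.0, -1.0, 0.0]] q [-0.42  0.35  0.03  1.25  0.   -0.49]
shift mm tool [-78.2 175.7  48.1]
tool z heading deg 94.18027454313933 dev from rest y -0.0023173613156695747
```

Request:
carry_out:
  rows: "0 -40 0 25 0; 0 -40 0 22 0; 0 0 55 0 0; 0 0 55 0 0; 0 0 40 0 0; 0 0 20 0 0; 0 0 5 0 0; 0 0 0 0 0; 0 0 0 0 0"

```text
clock: 20.98
eef_pos: [0.453, -0.1273, 0.0539]
tcp_rot: [-1.571, -0.06, 0.057]
contact_force: [0.3, -0.2, 0.1]
grip_width: 0.0002
```

Request:
carry_out:
  rows: "0 4 0 0 0; 0 4 0 0 0; 0 4 0 0 0; 0 0 0 0 0; 0 0 0 0 0"

```text
clock: 21.6
eef_pos: [0.4639, -0.1262, 0.0527]
tcp_rot: [-1.57, -0.058, 0.059]
contact_force: [-1.1, -0.1, -0.5]
grip_width: 0.0004
```

Request:
carry_out:
  rows: "0 4 0.7 0 0; 0 3 0 0 0; 0 2 0 0 0; 0 1 0 0 0; 0 0 0 0 0"

```text
clock: 22.22
eef_pos: [0.4738, -0.1255, 0.0521]
tcp_rot: [-1.57, -0.058, 0.059]
contact_force: [-1.1, -0.2, 0.3]
grip_width: -0.0001
```

Request:
carry_out:
  rows: "0 1 0 0 0; 0 1 0 0 0; 0 0 0 0 0"

```text
clock: 22.6
eef_pos: [0.4741, -0.1254, 0.0518]
tcp_rot: [-1.57, -0.055, 0.061]
contact_force: [-5.4, -1.5, 4.5]
grip_width: 0.0
```

Request:
carry_out:
  rows: "0 1 0 0 0; 0 0 0 0 0; 0 -10 0 0 0; 0 -12 -3 0 0; 0 0 0 -40 0; 0 0 0 -42 0; 0 0 3 0 0; 0 0 0 0 0; 0 5 0 0 0; 0 5 0 0 0"

```text
clock: 23.85
eef_pos: [0.4714, -0.207, 0.0522]
tcp_rot: [-1.57, -0.059, 0.059]
contact_force: [0.9, 0.6, -0.4]
grip_width: 0.0002
```

Request:
carry_out:
  rows: "0 3 0 0 0; 0 2 0 0 0; 0 1 0 0 0; 0 0 0 0 0; 0 0 0 0 0"

```text
clock: 24.48
eef_pos: [0.4769, -0.2075, 0.0521]
tcp_rot: [-1.57, -0.058, 0.058]
contact_force: [-0.1, -0.3, 0.2]
grip_width: -0.0001
```

Request:
carry_out:
  rows: "0 1.5 0 0 0; 0 1.5 0 0 0; 0 1 0 0 0; 0 1 0 0 0; 0 1 0 0 0; 0 0 0 0 0"

```text
clock: 25.22
eef_pos: [0.4801, -0.2072, 0.0519]
tcp_rot: [-1.571, -0.053, 0.062]
contact_force: [-9.4, -2.6, 6.7]
grip_width: -0.0005
```

Both contact points stop at the same distance from the fence (105.1 and 104.9 mm), so the blank is square and tight. Now I retract and check.

Request:
carry_out:
  rows: "0 -10 0 0 0; 0 -12 -20 0 0; 0 0 -60 0 0; 0 20 -60 10 0; 0 30 -40 20 0; 0 10 0 10 0; 0 0 0 0 0; 0 0 0 0 0"

```text
clock: 26.22
eef_pos: [0.5159, -0.1645, 0.2288]
tcp_rot: [-1.568, -0.055, 0.061]
contact_force: [0.6, -0.5, 0.4]
grip_width: 0.0001
```

```bash
python3 look.py w6; python3 - <<'E'
from h import *
from rig import *
z=np.load("w6.npz");p=z["p"];cv2.imwrite("pics/w6a.png",p[:,:,::-1])
q,_=read_camera("side");cv2.imwrite("pics/d6.png",q[:,:,::-1])
h=cv2.cvtColor(p,cv2.COLOR_RGB2HSV);b=cv2.inRange(h,(100,130,80),(125,255,255));print(cv2.boundingRect(b))
E
```

```text
t 26.23 p [ 0.5159 -0.1645  0.2288] F [ 0.6 -0.5  0.4] w 0.0001
[[0.997, -0.003, -0.074], [0.074, 0.001, 0.997], [-0.003, -1.0, 0.002]] q [-0.43  0.31 -0.02  1.24 -0.   -0.5 ]
tool z heading deg 94.2385245213217 dev from rest y 0.05593261686668985
(169, 157, 41, 93)
```

View pics/w6a.png

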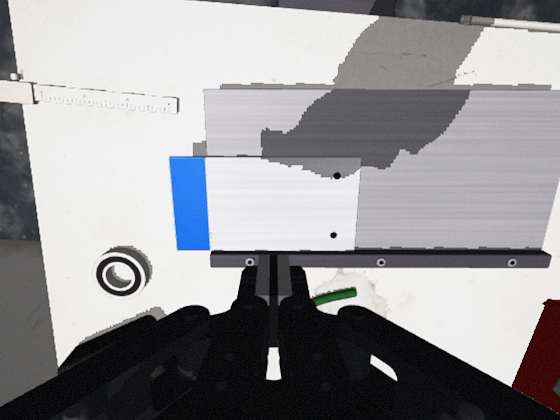

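View pics/d6.png

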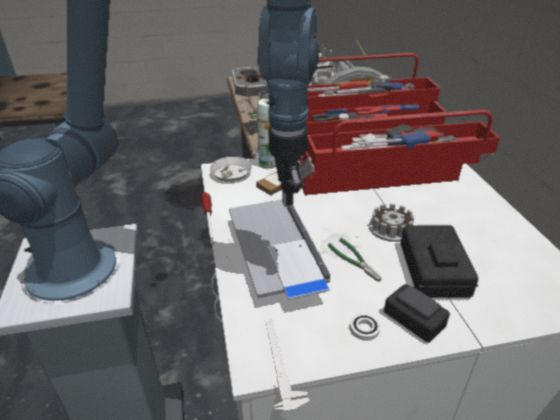

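```bash
python3 - <<'E'
from h import *
z=np.load("w6.npz");p=z["p"]
m=meas2(p,z,(94,140),(185,220)); fv=np.array([-.0722,.9974]);E=np.array([.5033,-.2277])
for k in m: print(k,"vs prior",(m[k][0]-E)@fv*1e3)
nx=np.array([.9974,.0722]); g=p[:,:,1].astype(float)
for a,b in ((213,245),(300,352)):
    e=[]
    for u in range(a,b):
        col=g[235:262,u]; k=np.where(col<120)[0][0]; e.append((u,235+k-1+(col[k-1]-120)/(col[k-1]-col[k])))
    f=fitl(cast(z,e,.056)); print("far edge vs fence",(f[0]-[.5797,-.1307])@nx*1e3)
E
```

```text
end [ 0.4572 -0.2315] yaw 3.91
line [ 0.5378 -0.227 ] yaw 4.01
blueend [ 0.5402 -0.2595] yaw 4.05
line y rel end mm -1.37
blueend y rel end mm -33.88
end vs prior -0.4642770577764395
line vs prior -1.8383864034509547
blueend vs prior -34.340826012620916
far edge vs fence 0.27265178395272033
far edge vs fence 0.3593812553381997
```

```bash
python3 -c "
from rig import *
job_done()"
```

```text
the job is handed in; nothing more can be done
```

The job is handed in after about 26 s of the 58 s limit. The blank was only pushed, never picked up. With closed fingertips I pushed it against the fence, slid it about 130 mm along the ledge from its left end, then reseated it from the near side at two points.

**Overhang:** The last wrist view measured 33.9–34.3 mm past the ledge end, or about 34.3–34.8 mm after correcting for scale. The nominal strip is 35 mm.

**White line:** The blue edge measures 1.4–1.8 mm outside the ledge end. Allowing for the width of the white line, its middle is within about 1 mm of the end.

**Square and tight:** The left and right parts of the far side agree to about 0.1 mm against the fence line. The blue strip's edges read 4.0–4.05° and the rest's yaw about 4.1°. The finger stopped at the same distance from the fence at both reseating points (105.1 and 104.9 mm), pressing with about 10 N or less.

**What went wrong:** On one push the fingertips rode up onto the blank with about 5 N of vertical force. I lifted, came back lower and repeated the push.

**Checks that disagreed:** The visible blue measured 32.4 mm against the nominal 35 mm. I put this down to the white line and a scale error of about 1.2%, so the overhang is uncertain by about 1 mm.

In the last pictures the bystanders looked unmoved, but I did not measure them. The arm was clear of everything.

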